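Check two linear slides and reject the one that binds

TASK

Check the two small linear slides that sit in the test fixture: run each black-gripped carriage away from you along its rail as far as it will go, and leave it there. One slide runs freely to its far end plate: leave that one sitting in its nest; the other binds part way: lift it out and lay it flat and right way up in the empty steel tray.

Things in the scene. Friction and masses are not known exactly. Their poses are not given: they have to be found in the camera images.
- slide_a: one of two identical-looking linear slides (0.57 kg): aluminium base 134 x 40 x 8 mm, steel rail, a 30 mm high end plate at each end, one carriage. Origin: centre of the base's underside; x along the rail from near (home) to far end, z up. It may be lifted and carried level by the carriage's grip block; it sits loosely (2 mm play) in a nest of the fixture, underside 6 mm above the bench.
- carriage_a (a joint): travel of slide_a's carriage along +x, m: 0 at the near end plate, 0.080 at the far one; a binding carriage stops hard at 0.025 to 0.045. Moves with about 1.5 N, stays where left. Its black grip block, 30 mm along x, 22 mm across y, stands 26 to 60 mm above slide_a's origin, centred at y = 0, x = -0.040 + travel; the carriage under it is 38 x 34 mm: fingertips no lower than 28 mm.
- slide_b: the other linear slide, same sizes and frame as slide_a, in the other nest; which slide is in which nest varies. The nests lie side by side 110 mm apart; their low walls end 16 mm above the bench.
- carriage_b (a joint): travel of slide_b's carriage along +x, m; same range, grip block and meaning as carriage_a.
- tray: fixed empty open steel tray on the bench, 172 (x) x 82 (y) x 24 mm outside, walls 4 mm and floor 4 mm thick. Origin: centre of its underside, x along its length, z up.

How it is judged:
On the way:
1. the carriage of the binding slide has been run until it stops, before that slide is lifted from the fixture (value of joint carriage_b above 0.028 m and distance of slide_b from where it was at the start of the episode below 0.015 m), for 0.1 s.
At the end, for the whole second after the job is handed in: The free-running slide is still in its nest (within 15 mm of where it was, level within 6 degrees) with its carriage within 10 mm of the far end; the binding slide lies flat (within 7 degrees), right way up and at rest on the tray's floor, released (value of joint carriage_a above 0.07 m and distance of slide_a from where it was at the start of the episode below 0.015 m and angle between slide_a's own z axis and vertical below 0.1 rad and x of slide_b in the frame of tray between -0.035 and 0.035 m and y of slide_b in the frame of tray between -0.04 and 0.04 m and z of slide_b in the frame of tray below 0.012 m and angle between slide_b's own z axis and vertical below 0.12 rad and linear speed of each of slide_b, slide_a below 0.02 m/s); the robot touches nothing.
It also fails if it takes over 51 s, if anything falls off the work surface, if the arm or the gripper's body presses on something with over 40 N, if the wrist force passes 120 N, or if a joint passes its speed limit or range.

ROBOT

A 7-joint arm with a two-finger parallel gripper is mounted at the origin on the work surface; the furniture and walls round the work are solid. World frame = base frame: x ahead of the robot, y to its left, z up, the work surface at z = 0. Lengths are in m, angles in rad, forces in N, time in s.
With the tool pointing down it reaches from about 0.4 to 0.875 m from the base axis. Payload 19.3 kg.
Tool frame: the origin (TCP) lies midway between the tips of the shut fingers; the grasp point (between the pads) lies 19 mm behind it; z points along the fingers, y is the line along which they close (so a half turn about z gives the same grasp; the last joint's range is limited). The gripper opens to 85 mm and grips with 20 to 120 N. Pads are 22 mm wide; open, the fingers measure 114 mm over their backs; the gripper's body (76 mm by 85 mm) begins 54 mm behind the grasp point. The pads swing forward as they close: fully open they stand 13 mm farther back than shut.
Start: joints at [-1.225, 0.521, -0.036, 1.599, 0.021, 1.021, -0.113], TCP at [0.252, 0.572, 0.231] pointing down, gripper open.
Joint ranges: [-2.91, 2.91], [-0.3, 2.13], [-1.5, 1.42], [0.17, 2.43], [-1.26, 4.41], [0.16, 1.93], [-2.52, 2.52]. Speed limits (rad/s): [1.89, 1.89, 2.39, 2.39, 3.01, 3.01, 3.01].

INTERFACE

Orientations are given as [roll, pitch, yaw] about the fixed x, y, z axes, in that order (R = Rz(yaw) Ry(pitch) Rx(roll)).
In Python, from workcell import bot gives the robot as it stands.
- The arm moves only by the tool drive_effector, called by a JSON object that holds its "op" and its "data", one argument or row to a line. Schema: {"type":"object","properties":{"plan":{"type":"object","properties":{"increments":{"type":"array","items":{"type":"array","items":{"type":"number"},"minItems":7,"maxItems":7},"minItems":1,"maxItems":5}},"additionalProperties":false,"required":["increments"]},"grip_force":{"type":"number"},"only":{"type":"string"},"quiet":{"type":"boolean"},"lines":{"type":"string"}},"required":["plan"],"additionalProperties":false}. plan is an object whose key "increments" holds a list of rows, 1 to 5 of them, each of 7 numbers: the finger opening in m, then dx, dy, dz in units of 50 mm, then a rotation vector rx, ry, rz in units of 0.1 rad; each row is the pose to reach, as a shift and turn from the pose commanded when the call began, along the tool's axes at that moment; what a row does not reach only later rows make up. A row lasts 1/8 s, in which the tool goes at most 0.0625 m and 0.188 rad, less where a joint would pass 70% of its speed; a pose out of reach is approached as far as the arm can. The fingers move at their own pace and stop on an object; grip_force is the grip in N (left out, the last holds). Time passes only in rows, so rows that do not move let the fingers close. The tool returns the time, the measured TCP pose, the force, the opening and the grip force at its end. only (a regular expression) keeps the lines of the reply that match it, lines (a string "A,B") keeps lines A to B, and quiet returns only ok. Input that does not fit is refused with a message, and nothing moves.
- bot.observe(): the state, without advancing time (a new reading comes with each control period).
- bot.grab_frame(name): name is "scene" or "top" or "wrist"; returns the picture (384x512x3 uint8, blue, green, red); there is no depth.
- bot.calibration(name): a dict with "vfov" (degrees; the focal length in pixels is half the picture's height over the tangent of half this angle, whatever the lens; pixels are square), "cx", "cy" (the principal point, pixels), "eye" and "attitude" of the camera in the world. Camera axes: x right, y down, z forward; pixel columns grow to the right and rows downward; lengths in m; the calibration is good to about 2 mm. A picture is of the moment at which its call begins: read the wrist's pose just before it. calibration takes no time and is no camera call; for the wrist camera it gives the pose at the moment of the call.
- bot.job_done(): hands the job in; it is judged then, once.
The state is a dict: "clock": time; "qpos": joint angles; "qd": joint speeds; "joint_efforts": joint torques, N m; "position": TCP position; "tool_rot": TCP orientation; "force": force on the tool from outside, world axes, zero at the start; "moment": the same for the moment, N m; "grip_width": finger opening in m; "finger_force": force on a finger pad.
Only numpy, scipy, OpenCV 4.12 (cv2) and the standard library are available. Lean on these libraries where they do the work, as an engineer would, in place of code of your own. Each camera call takes 0.05 s, during which the arm holds its last target. There are 200 camera calls.

## Working session

There is one attempt and no reset: what is moved stays moved. The work goes in short steps, Python scripts to look and compute and a tool call to move; the robot and the scene stay as the last step left them, time stands still between calls to the robot, and variables do not carry over. Pictures are saved under pics/ and viewed, at most 10 in all, crops included, and the job is handed in when it is done.

```bash
ls; mkdir -p pics; python3 - <<'E'
from workcell import bot
import cv2
for n in("scene","top"):
    print(n,bot.calibration(n)); cv2.imwrite(f"pics/{n}0.png",bot.grab_frame(n))
print(bot.calibration("wrist"));print(bot.observe())
E
```

```text
pics
workcell.py
scene {'vfov': 46.41011720500558, 'cx': 255.64469909146604, 'cy': 197.84598549918425, 'eye': array([-0.25248912, -0.52779675,  0.69788917]), 'attitude': array([-2.2382374 , -0.01365775, -0.99947844])}
top {'vfov': 50.44582948497337, 'cx': 255.78160473018414, 'cy': 189.80200663271864, 'eye': array([ 0.28285013, -0.07244057,  1.161817  ]), 'attitude': array([-2.97927651, -0.01029379, -1.55027003])}
{'vfov': 71.31864975409698, 'cx': 256.38168940915244, 'cy': 189.18078327975508, 'eye': array([0.19073558, 0.59883442, 0.37382969]), 'attitude': array([2.87217808e+00, 1.83242974e-03, 1.15542794e+00])}
{'clock': 0.1, 'qpos': array([-1.22521433,  0.52195962, -0.03632828,  1.59990983,  0.02121174,
        1.02105396, -0.11277452]), 'qd': array([ 0.00051899, -0.00161779, -0.00056309, -0.00116157,  0.00096748,
        0.00161631,  0.00088778]), 'joint_efforts': array([ 3.53415155e-03, -9.28485632e+01,  1.98373966e+00, -3.70531511e+01,
        1.81144680e-02,  5.21826121e-03, -8.50344077e-05]), 'position': array([0.25236347, 0.57149281, 0.23079476]), 'tool_rot': array([-3.14064997e+00,  7.25238628e-05,  2.72583132e+00]), 'force': array([-0.31447163, -0.2070677 ,  0.64036169]), 'moment': array([ 0.03913385, -0.00995857,  0.08733513]), 'finger_force': 0.0, 'grip_width': 0.08528277843667512}
```
View pics/top0.png

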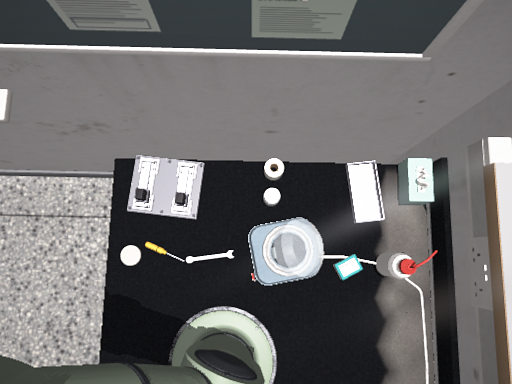

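View pics/scene0.png

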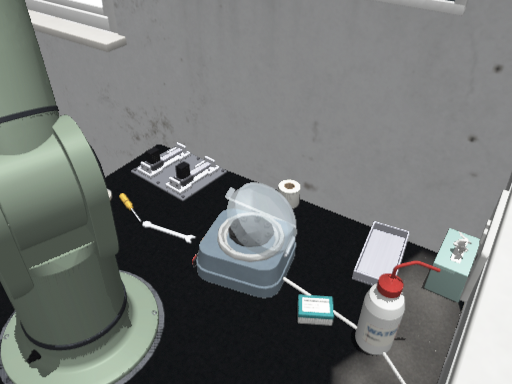

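The top view shows the fixture at (165,187) with grip blocks at about (141,195) and (181,198). The tray is at (366,191). The centrifuge and bottles stand between the fixture and the tray. The scene view agrees.

```bash
cat > h.py <<'E'
import numpy as np, cv2
from scipy.spatial.transform import Rotation as R
from workcell import bot
def ray(c,uv):
    f=192/np.tan(np.radians(c["vfov"])/2)
    d=np.array([(uv[0]-c["cx"])/f,(uv[1]-c["cy"])/f,1.])
    return np.array(c["eye"]),R.from_euler("xyz",c["attitude"]).apply(d)
def onz(c,uv,z):
    e,d=ray(c,uv); return e+d*(z-e[2])/d[2]
def proj(c,p):
    f=192/np.tan(np.radians(c["vfov"])/2)
    q=R.from_euler("xyz",c["attitude"]).inv().apply(np.array(p)-c["eye"])
    return q[...,:2]/q[...,2:]*f+[c["cx"],c["cy"]]
def tri(obs): # [(c,uv)...]
    A=np.zeros((3,3));b=np.zeros(3)
    for c,uv in obs:
        e,d=ray(c,uv);d/=np.linalg.norm(d);P=np.eye(3)-np.outer(d,d);A+=P;b+=P@e
    return np.linalg.solve(A,b)
def totool(p,yaw=None):
    """shift in tool axes from current TCP to world p; turn about tool z to reach yaw (tool down)"""
    s=bot.observe();T=R.from_euler("xyz",s["tool_rot"])
    out=[T.inv().apply(np.array(p)-s["position"]).round(4)]
    if yaw is not None:
        r=(T.inv()*R.from_euler("xyz",[np.pi,0,yaw])).as_rotvec(); out.append(r.round(3))
    return s["position"].round(4),out
E
python3 - <<'E'
from h import *
c=bot.calibration("top")
for n,p,z in [("fixTL",(135,156),.01),("TR",(204,162),.01),("BR",(196,219),.01),("BL",(127,211),.01),("blkL",(141,195),.06),("blkR",(181,198),.06),("trTL",(347,163),.024),("trTR",(377,161),.024),("trBR",(384,220),.024),("trBL",(356,223),.024)]:
    print(n,onz(c,p,z).round(3))
cs=bot.calibration("scene")
for a,b in [((141,194),(153,155)),((181,198),(184,170)),((274,166),(289,186))]: print(tri([(c,a),(cs,b)]).round(3))
w=bot.calibration("wrist");s=bot.observe();T=R.from_euler("xyz",s["tool_rot"])
print("cam in tool",T.inv().apply(w["eye"]-s["position"]),(T.inv()*R.from_euler("xyz",w["attitude"])).as_matrix().round(3))
cv2.imwrite("pics/w0.png",bot.grab_frame("wrist"))
E
```

```text
fixTL [0.563 0.271 0.01 ]
TR [0.55  0.071 0.01 ]
BR [0.384 0.087 0.01 ]
BL [0.403 0.283 0.01 ]
blkL [0.442 0.232 0.06 ]
blkR [0.436 0.123 0.06 ]
trTL [ 0.553 -0.34   0.024]
trTR [ 0.561 -0.427  0.024]
trBR [ 0.392 -0.442  0.024]
trBL [ 0.381 -0.363  0.024]
[0.447 0.235 0.05 ]
[0.439 0.124 0.049]
[ 0.535 -0.13   0.044]
cam in tool [ 6.74102866e-02 -1.31598719e-05 -1.43039876e-01] [[ 0.    -0.964 -0.266]
 [ 1.     0.001 -0.001]
 [ 0.001 -0.266  0.964]]
```

View pics/w0.png

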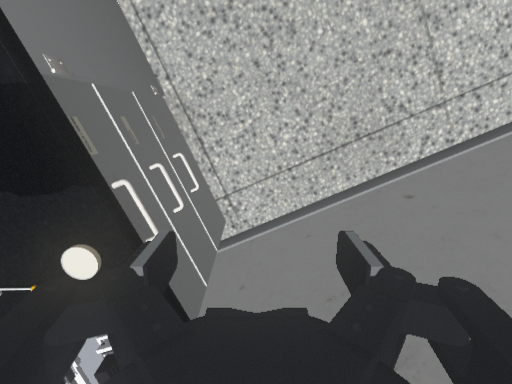

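```bash
python3 -c "
from h import *
print(totool([.44,.178,.231],-.08))"
```

```text
(array([0.2524, 0.5715, 0.2309]), [array([-3.306e-01, -2.842e-01,  1.000e-04]), array([-0.000e+00,  1.000e-03,  2.806e+00])])
```

Units first: shifts go in units of 50 mm and turns go in units of 0.1 rad. So -0.24 m is -4.8, -0.2 m is -4, 0.94 rad is 9.4.

{"op": "drive_effector", "data": {
  "plan": {"increments":[[0.05,-1,-0.8,0,0,0,1.88],[0.05,-2,-1.6,0,0,0,3.76],[0.05,-2.8,-2.4,0,0,0,5.64],[0.05,-3.8,-3.2,0,0,0,7.52],[0.05,-4.8,-4,0,0,0,9.4]]}
}}

```text
clock: 0.78
position: [0.3904, 0.2927, 0.2314]
tool_rot: [3.141, -0.0, 1.782]
force: [1.1, 0.1, -0.1]
grip_width: 0.05
finger_force: 0.0
```

```bash
python3 -c "
from h import *
print(totool([.44,.178,.231],-.08), bot.observe()['qpos'].round(2))"
```

```text
(array([0.3904, 0.2927, 0.2314]), [array([-0.1226,  0.0245,  0.0004]), array([-0.   , -0.   ,  1.862])]) [-0.96  0.31  0.24  1.96 -0.1   0.88 -0.45]
```

{"op": "drive_effector", "data": {
  "plan": {"increments":[[0.05,-0.8,0.16,0,0,0,1.88],[0.05,-1.6,0.32,0,0,0,3.76],[0.05,-2.4,0.48,0,0,0,5.64],[0.05,-2.44,0.48,0,0,0,7.52],[0.05,-2.44,0.48,0,0,0,9.4]]}
}}

```text
clock: 1.4
position: [0.4397, 0.18, 0.2313]
tool_rot: [-3.142, 0.0, 0.843]
force: [-0.4, 0.9, 0.4]
grip_width: 0.0502
finger_force: 0.0
```

{"op": "drive_effector", "data": {
  "plan": {"increments":[[0.05,0,0,0,0,0,1.88],[0.05,0,0,0,0,0,3.76],[0.05,0,0,0,0,0,5.64],[0.05,0,0,0,0,0,7.52],[0.05,0,0,0,0,0,9.22]]}
}}

```text
clock: 2.02
position: [0.4395, 0.1806, 0.2312]
tool_rot: [3.142, 0.0, -0.077]
force: [0.2, -0.4, -0.3]
grip_width: 0.05
finger_force: 0.0
```

```bash
python3 -c "
from h import *
print(totool([.44,.178,.231],-.08), bot.observe()['qpos'].round(2))
cv2.imwrite('pics/w1.png',bot.grab_frame('wrist'))"
```

```text
(array([0.4395, 0.1806, 0.2312]), [array([0.0007, 0.0026, 0.0002]), array([0.   , 0.   , 0.003])]) [-1.08  0.36  0.72  2.01 -0.3   0.89 -1.84]
```

View pics/w1.png

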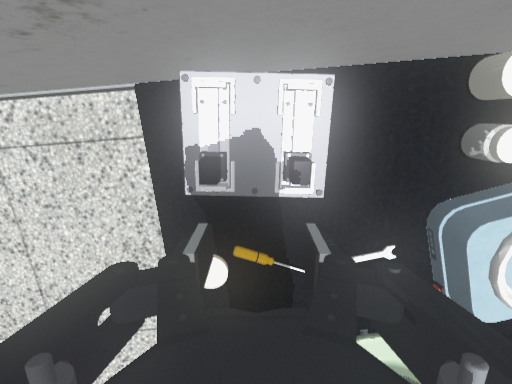

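The wrist view shows the fixture level. Grip blocks are near (211,168) and (299,170), and the rails run straight up the image. I'll take a second, closer view for triangulation.

To row units: 0.04 m is 0.8, 0.08 m is 1.6.

{"op": "drive_effector", "data": {
  "plan": {"increments":[[0.05,0,-1,0.8,0,0,0],[0.05,0,-1.1,1.6,0,0,0],[0.05,0,-1.1,1.6,0,0,0]]}
}}

```text
clock: 2.45
position: [0.4423, 0.2349, 0.1495]
tool_rot: [3.138, 0.003, -0.069]
force: [-0.9, -0.6, 0.3]
grip_width: 0.0498
finger_force: 0.0
```

```bash
python3 -c "
from h import *
import pickle
c=bot.calibration('wrist');print(c, bot.observe()['position'])
im=bot.grab_frame('wrist');cv2.imwrite('pics/w2.png',im)
pickle.dump(c,open('c2.pkl','wb'))
a=cv2.imread('pics/w1.png')[60:215,170:350]
v=np.hstack([cv2.resize(a,None,fx=2.2,fy=2.2,interpolation=3),cv2.resize(im[60:260,170:400],(392,341),interpolation=3)])
cv2.imwrite('pics/v2.png',v);print(v.shape)"
```

```text
{'vfov': 71.31864975409698, 'cx': 256.38168940915244, 'cy': 189.18078327975508, 'eye': array([0.50980702, 0.23074173, 0.29233178]), 'attitude': array([ 2.86878799, -0.00416353, -1.63885601])} [0.44225375 0.23485778 0.14950876]
(341, 788, 3)
```

View pics/v2.png

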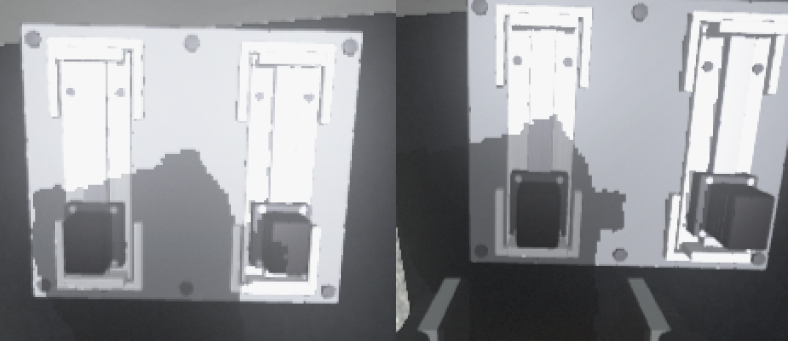

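Both views: left block top is centred near (209.5,171) in w1 and (254,188) in w2. The right block is near (301,172) and (375,188). Both carriages are at the near end.

```bash
python3 -c "
from h import *
import pickle
c2=pickle.load(open('c2.pkl','rb'))
T=R.from_euler('xyz',[3.142,0,-.077]); o=np.array([6.74e-2,0,-.14304])
M=np.array([[0,-.964,-.266],[1,0.001,-.001],[0.001,-.266,.964]])
c1=dict(c2,eye=T.apply(o)+[.4395,.1806,.2312],attitude=(T*R.from_matrix(M)).as_euler('xyz'))
pickle.dump(c1,open('c1.pkl','wb'))
z1=lambda p:(170+p[0]/2.2,60+p[1]/2.2); z2=lambda p:(170+(p[0]-396)/1.704,60+p[1]/1.705)
for n,a,b in [('L',(87,244),(539,218)),('R',(289,247),(746,219)),('tl',(34,39),(480,6)),('bl',(44,285),(481,251)),('br',(327,292),(758,259)),('tm',(192,43),(640,12)),('plateLfar',(95,47),(542,14))]:
    print(n,tri([(c1,z1(a)),(c2,z2(b))]).round(4), onz(c2,z2(b),.066 if n in 'LR' else .006).round(4))
"
```

```text
L [0.4475 0.2361 0.0633] [0.4479 0.2362 0.066 ]
R [0.4376 0.127  0.0599] [0.44   0.1297 0.066 ]
tl [0.5596 0.2623 0.0087] [0.5601 0.2626 0.006 ]
bl [0.4136 0.2766 0.0121] [0.4115 0.2777 0.006 ]
br [0.3955 0.0966 0.0126] [0.393  0.0934 0.006 ]
tm [0.5502 0.1714 0.0098] [0.5507 0.1706 0.006 ]
plateLfar [0.5525 0.2273 0.0114] [0.5535 0.2273 0.006 ]
```

```bash
python3 -c "
from h import *
print(totool([.4477,.2362,.038],-.095))"
```

```text
(array([0.4433, 0.2346, 0.1513]), [array([ 0.0044, -0.0021,  0.1133]), array([0.002, 0.001, 0.025])])
```

To row units: 0.113 m is 2.26, 0.08 m is 1.6, 0.022 rad is 0.22.

{"op": "drive_effector", "data": {
  "plan": {"increments":[[0.05,0.088,-0.04,0.8,0,0,0.22],[0.05,0.088,-0.04,1.6,0,0,0.22],[0.05,0.088,-0.04,2.26,0,0,0.22],[0.05,0.088,-0.04,2.26,0,0,0.22]]},
  "grip_force": 30
}}

```text
clock: 3.0
position: [0.4482, 0.2364, 0.0387]
tool_rot: [3.141, 0.001, -0.093]
force: [0.2, -0.9, 0.6]
grip_width: 0.0499
finger_force: 0.0
```

{"op": "drive_effector", "data": {
  "plan": {"increments":[[0.015,0,0,0,0,0,0],[0.015,0,0,0,0,0,0],[0.015,0,0,0,0,0,0],[0.015,0,0,0,0,0,0]]},
  "grip_force": 30
}}

```text
clock: 3.5
position: [0.449, 0.2375, 0.0403]
tool_rot: [-3.14, -0.002, -0.093]
force: [-0.3, -2.5, 15.0]
grip_width: 0.0215
finger_force: 35.6
```

To row units: 0.02 m is 0.4, 0.014 m is 0.28.

{"op": "drive_effector", "data": {
  "plan": {"increments":[[0.015,0.06,0,-0.04,0,0,0],[0.015,0.16,0,-0.04,0,0,0],[0.015,0.28,0,-0.04,0,0,0],[0.015,0.4,0,-0.04,0,0,0]]}
}}

```text
clock: 4.0
position: [0.4685, 0.2354, 0.0404]
tool_rot: [-3.141, -0.0, -0.093]
force: [-1.5, 0.5, -0.9]
grip_width: 0.0214
finger_force: 33.3
```

Gripped and running freely at 1.5 N. I'll continue in small steps and watch the force.

To row units: 0.008 m is 0.16, 0.006 m is 0.12.

{"op": "drive_effector", "data": {
  "plan": {"increments":[[0.015,0.06,0,0,0,0,0],[0.015,0.12,0,0,0,0,0],[0.015,0.16,0,0,0,0,0]]}
}}

```text
clock: 4.38
position: [0.4762, 0.2346, 0.0404]
tool_rot: [-3.141, -0.0, -0.093]
force: [-1.3, 2.1, 3.2]
grip_width: 0.0213
finger_force: 33.7
```

{"op": "drive_effector", "data": {
  "plan": {"increments":[[0.015,0.06,0,0,0,0,0],[0.015,0.12,0,0,0,0,0],[0.015,0.16,0,0,0,0,0]]}
}}

```text
clock: 4.75
position: [0.4841, 0.2339, 0.0404]
tool_rot: [-3.141, -0.0, -0.093]
force: [-1.2, 2.9, 3.4]
grip_width: 0.0214
finger_force: 33.9
```

{"op": "drive_effector", "data": {
  "plan": {"increments":[[0.015,0.06,0,0,0,0,0],[0.015,0.12,0,0,0,0,0],[0.015,0.16,0,0,0,0,0]]}
}}

```text
clock: 5.12
position: [0.4921, 0.2331, 0.0404]
tool_rot: [-3.141, -0.0, -0.093]
force: [-1.4, 2.8, 5.6]
grip_width: 0.0212
finger_force: 34.1
```

{"op": "drive_effector", "data": {
  "plan": {"increments":[[0.015,0.06,0,0,0,0,0],[0.015,0.12,0,0,0,0,0],[0.015,0.16,0,0,0,0,0]]}
}}

```text
clock: 5.5
position: [0.5, 0.2323, 0.0403]
tool_rot: [-3.142, -0.0, -0.093]
force: [-0.9, 2.8, 5.6]
grip_width: 0.0216
finger_force: 34.1
```

{"op": "drive_effector", "data": {
  "plan": {"increments":[[0.015,0.08,0,0,0,0,0],[0.015,0.16,0,0,0,0,0],[0.015,0.24,0,0,0,0,0]]}
}}

```text
clock: 5.88
position: [0.5119, 0.2312, 0.0403]
tool_rot: [-3.142, -0.0, -0.093]
force: [-0.9, 1.6, 5.2]
grip_width: 0.0212
finger_force: 34.1
```

{"op": "drive_effector", "data": {
  "plan": {"increments":[[0.015,0.06,0,0,0,0,0],[0.015,0.12,0,0,0,0,0],[0.015,0.18,0,0,0,0,0]]}
}}

```text
clock: 6.25
position: [0.5209, 0.2303, 0.0404]
tool_rot: [-3.142, -0.0, -0.093]
force: [-1.3, 2.3, 5.2]
grip_width: 0.0217
finger_force: 34.1
```

To row units: 0.005 m is 0.1, 0.004 m is 0.08.

{"op": "drive_effector", "data": {
  "plan": {"increments":[[0.015,0.04,0,0,0,0,0],[0.015,0.08,0,0,0,0,0],[0.015,0.1,0,0,0,0,0]]}
}}

```text
clock: 6.62
position: [0.5259, 0.2299, 0.0404]
tool_rot: [-3.142, -0.0, -0.093]
force: [-1.4, 2.4, 5.0]
grip_width: 0.0213
finger_force: 34.1
```

{"op": "drive_effector", "data": {
  "plan": {"increments":[[0.015,0.04,0,0,0,0,0],[0.015,0.06,0,0,0,0,0],[0.015,0.06,0,0,0,0,0]]}
}}

```text
clock: 7.0
position: [0.5273, 0.2297, 0.0403]
tool_rot: [3.141, 0.003, -0.093]
force: [-11.6, 2.3, 15.1]
grip_width: 0.0212
finger_force: 35.6
```

The left carriage reached its far stop after about 79 mm, so the left slide is the free one (slide_a). I'll release it and go to the right one.

To row units: -0.002 m is -0.04, -0.08 m is -1.6.

{"op": "drive_effector", "data": {
  "plan": {"increments":[[0.015,-0.04,0,0,0,0,0],[0.05,-0.04,0,0,0,0,0],[0.05,-0.04,0,0,0,0,0],[0.05,-0.04,0,-0.8,0,0,0],[0.05,-0.04,0,-1.6,0,0,0]]}
}}

```text
clock: 7.62
position: [0.5265, 0.2292, 0.121]
tool_rot: [3.14, 0.001, -0.094]
force: [1.1, 0.7, -0.0]
grip_width: 0.0502
finger_force: 0.0
```

```bash
python3 -c "
from h import *
print(totool([.4385,.1272,.12],-.093))"
```

```text
(array([0.5265, 0.2292, 0.121 ]), [array([-0.0781,  0.1098,  0.0011]), array([ 0.001,  0.001, -0.001])])
```

To row units: 0.11 m is 2.2, 0.1 m is 2.

{"op": "drive_effector", "data": {
  "plan": {"increments":[[0.05,-0.7,1,0,0,0,0],[0.05,-1.4,2,0,0,0,0],[0.05,-1.56,2.2,0,0,0,0],[0.05,-1.56,2.2,0,0,0,0]]}
}}

```text
clock: 8.12
position: [0.4389, 0.1274, 0.1205]
tool_rot: [-3.141, -0.0, -0.094]
force: [0.7, 1.2, -0.9]
grip_width: 0.0501
finger_force: 0.0
```

```bash
python3 -c "
from h import *
import pickle
c=bot.calibration('wrist');im=bot.grab_frame('wrist')
for y in (.1272,):
  t=R.from_euler('z',-.093)
  for dx,dy in ((15,11),(15,-11),(-15,-11),(-15,11)):
    u=proj(c,np.array([.4385,.1272,.066])+t.apply([dx/1e3,dy/1e3,0]));cv2.circle(im,tuple(int(v) for v in u.round()),1,(0,0,255),-1)
print(totool([.4385,.1272,.04],-.093))
cv2.imwrite('pics/w3.png',cv2.resize(im[0:290,100:410],None,fx=2,fy=2))"
```

```text
(array([0.4395, 0.1281, 0.1204]), [array([-0.001 ,  0.001 ,  0.0804]), array([-0.   , -0.001, -0.   ])])
```

View pics/w3.png

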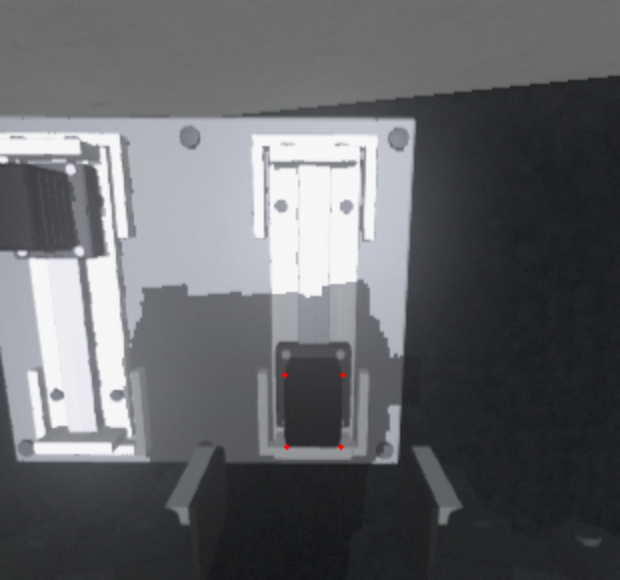

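The red marks at (285–343, 375–447) fit the right block's top. The left carriage, at about (40,205), sits against its far plate. Next: descend, grip and run.

To row units: 0.079 m is 1.58, 0.04 m is 0.8.

{"op": "drive_effector", "data": {
  "plan": {"increments":[[0.05,-0.02,0.02,0.8,0,0,0],[0.05,-0.02,0.02,1.58,0,0,0],[0.05,-0.02,0.02,1.58,0,0,0]]},
  "grip_force": 30
}}

```text
clock: 8.55
position: [0.4373, 0.1267, 0.0395]
tool_rot: [3.14, 0.003, -0.093]
force: [0.0, -0.5, 0.4]
grip_width: 0.05
finger_force: 0.0
```

{"op": "drive_effector", "data": {
  "plan": {"increments":[[0.015,0,0,0,0,0,0],[0.015,0,0,0,0,0,0],[0.015,0,0,-0.02,0,0,0],[0.015,0,0,-0.04,0,0,0]]},
  "grip_force": 30
}}

```text
clock: 9.05
position: [0.4376, 0.1268, 0.0437]
tool_rot: [-3.141, -0.0, -0.093]
force: [0.4, 0.3, -6.2]
grip_width: 0.0213
finger_force: 34.7
```

{"op": "drive_effector", "data": {
  "plan": {"increments":[[0.015,0.06,0,0,0,0,0],[0.015,0.16,0,0,0,0,0],[0.015,0.26,0,0,0,0,0],[0.015,0.36,0,0,0,0,0]]}
}}

```text
clock: 9.55
position: [0.4559, 0.1249, 0.0432]
tool_rot: [3.142, 0.0, -0.093]
force: [-0.5, 0.6, -6.6]
grip_width: 0.0214
finger_force: 34.7
```

To row units: 0.004 m is 0.08, 0.002 m is 0.04.

{"op": "drive_effector", "data": {
  "plan": {"increments":[[0.015,0,0,0.02,0,0,0],[0.015,0.04,0,0.04,0,0,0],[0.015,0.08,0,0.04,0,0,0],[0.015,0.08,0,0.04,0,0,0]]}
}}

```text
clock: 10.05
position: [0.4611, 0.1247, 0.0423]
tool_rot: [-3.14, -0.003, -0.094]
force: [0.8, 0.4, 19.0]
grip_width: 0.021
finger_force: 38.1
```

{"op": "drive_effector", "data": {
  "plan": {"increments":[[0.015,0.04,0,0,0,0,0],[0.015,0.08,0,0,0,0,0],[0.015,0.08,0,0,0,0,0]]}
}}

```text
clock: 10.42
position: [0.465, 0.1243, 0.0423]
tool_rot: [-3.14, -0.003, -0.094]
force: [0.6, -0.2, 17.7]
grip_width: 0.0217
finger_force: 38.1
```

{"op": "drive_effector", "data": {
  "plan": {"increments":[[0.015,0.02,0,-0.02,0,0,0],[0.015,0.06,0,-0.02,0,0,0],[0.015,0.06,0,-0.02,0,0,0]]}
}}

```text
clock: 10.8
position: [0.4669, 0.1239, 0.0424]
tool_rot: [-3.141, -0.001, -0.093]
force: [0.8, -0.1, 2.7]
grip_width: 0.0213
finger_force: 35.8
```

{"op": "drive_effector", "data": {
  "plan": {"increments":[[0.015,0.02,0,0,0,0,0],[0.015,0.06,0,0,0,0,0],[0.015,0.06,0,0,0,0,0]]}
}}

```text
clock: 11.18
position: [0.4686, 0.1237, 0.0423]
tool_rot: [-3.141, 0.002, -0.093]
force: [-8.4, 1.1, 13.2]
grip_width: 0.0214
finger_force: 37.3
```

{"op": "drive_effector", "data": {
  "plan": {"increments":[[0.015,0.02,0,0,0,0,0],[0.015,0.06,0,0,0,0,0],[0.015,0.06,0,0,0,0,0]]}
}}

```text
clock: 11.55
position: [0.4689, 0.1237, 0.0422]
tool_rot: [-3.141, 0.007, -0.093]
force: [-24.1, 3.9, 30.2]
grip_width: 0.0214
finger_force: 39.7
```

The right carriage is stopped hard at about 31 mm (24 N and not moving), so it is the binding one. I'll relieve, grip harder and lift.

{"op": "drive_effector", "data": {
  "plan": {"increments":[[0.015,-0.04,0,0,0,0,0],[0.015,-0.06,0,-0.02,0,0,0],[0.015,-0.06,0,-0.02,0,0,0],[0.015,-0.06,0,-0.02,0,0,0]]},
  "grip_force": 70
}}

```text
clock: 12.05
position: [0.4687, 0.1237, 0.0429]
tool_rot: [3.141, 0.002, -0.093]
force: [-6.4, 1.4, -3.3]
grip_width: 0.0206
finger_force: 68.9
```

{"op": "drive_effector", "data": {
  "plan": {"increments":[[0.015,0,0,-0.1,0,0,0],[0.015,0,0,-0.4,0,0,0],[0.015,0,0,-1,0,0,0],[0.015,0,0,-2,0,0,0],[0.015,0,0,-3,0,0,0]]}
}}

```text
clock: 12.68
position: [0.4698, 0.1232, 0.1958]
tool_rot: [3.142, -0.001, -0.094]
force: [0.3, 1.1, -6.1]
grip_width: 0.0206
finger_force: 69.7
```

```bash
python3 -c "
from h import *
c=bot.calibration('scene')
for z in (.15,.2,.25): print(z,onz(c,(262,183),z).round(3))
print(totool([.46,.12,.31],-.093))
c=bot.calibration('wrist');im=bot.grab_frame('wrist')
cv2.imwrite('pics/w4.png',im)"
```

```text
0.15 [ 0.385 -0.142  0.15 ]
0.2 [ 0.327 -0.177  0.2  ]
0.25 [ 0.269 -0.213  0.25 ]
(array([0.4698, 0.1232, 0.1958]), [array([-0.0093,  0.0041, -0.1143]), array([ 0.   , -0.001, -0.001])])
```

View pics/w4.png

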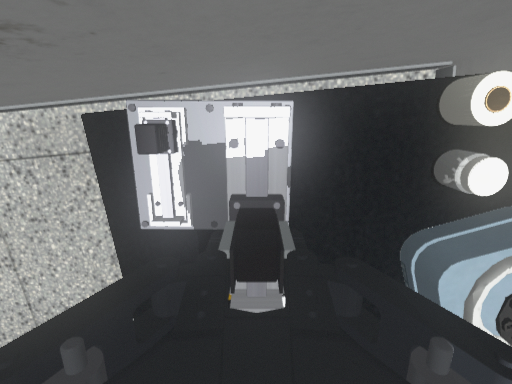

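The slide is held level and clear of the nest. I'll carry it high to the tray.

To row units: 0.19 m is 3.8, -0.105 m is -2.1.

{"op": "drive_effector", "data": {
  "plan": {"increments":[[0.015,0,0,-1,0,0,0],[0.015,0.06,0.6,-2,0,0,0],[0.015,0.12,1.6,-2.1,0,0,0],[0.015,0.18,2.7,-2.1,0,0,0],[0.015,0.24,3.8,-2.1,0,0,0]]}
}}

```text
clock: 13.35
position: [0.4635, -0.0685, 0.2993]
tool_rot: [-3.141, -0.002, -0.093]
force: [1.9, -0.0, -6.1]
grip_width: 0.0205
finger_force: 71.7
```

{"op": "drive_effector", "data": {
  "plan": {"increments":[[0.015,0.08,1.1,0,0,0,0],[0.015,0.16,2.2,0,0,0,-0.5],[0.015,0.24,3.3,0,0,0,-1],[0.015,0.32,4.4,0,0,0,-1.5],[0.015,0.4,5.2,0,0,0,-1.9]]}
}}

```text
clock: 13.98
position: [0.4586, -0.3302, 0.2991]
tool_rot: [3.14, -0.001, 0.096]
force: [1.0, 0.6, -5.6]
grip_width: 0.0205
finger_force: 71.8
```

{"op": "drive_effector", "data": {
  "plan": {"increments":[[0.015,0,0,0,0,0,0],[0.015,0,0,0,0,0,0]]}
}}

```text
clock: 14.22
position: [0.4593, -0.3272, 0.2986]
tool_rot: [-3.142, -0.0, 0.096]
force: [-0.4, 0.4, -6.2]
grip_width: 0.0205
finger_force: 71.9
```

```bash
python3 -c "
from h import *
import pickle
print(bot.observe()['qpos'].round(2))
c=bot.calibration('wrist');im=bot.grab_frame('wrist');pickle.dump(c,open('c5.pkl','wb'))
cv2.imwrite('pics/w5.png',im)"
```

```text
[-0.03  0.45  0.78  1.71 -0.35  1.12 -0.62]
```

View pics/w5.png

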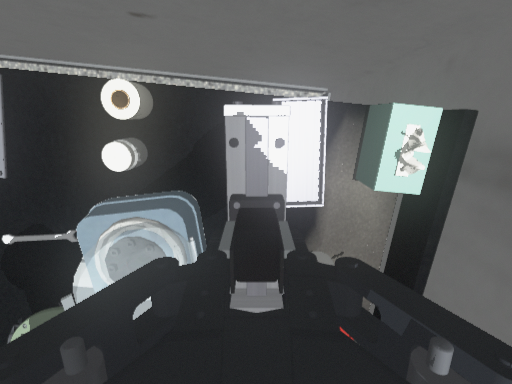

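The tray is partly hidden behind the slide. Its right rim runs from (328,97) to (323,207), and the green box is to its right. I'll triangulate with the top view.

```bash
python3 -c "
from h import *
import pickle
c=pickle.load(open('c5.pkl','rb'));t=bot.calibration('top')
for n,a,b in (('FR',(328,97),(377,161)),('NR',(323,207),(384,220))):
  print(n,tri([(c,a),(t,b)]).round(4),onz(c,a,.024).round(4))
f,r=onz(c,(328,97),.024),onz(c,(323,207),.024)
d=f-r;yaw=np.arctan2(d[1],d[0]);print('len',np.linalg.norm(d),'yaw',yaw)
n=np.array([-np.sin(yaw),np.cos(yaw),0]);ctr=(f+r)/2+n*.041;print('ctr',ctr)
k=bot.grab_frame('top')
# box green height
print(totool(ctr-[.01*np.cos(.1),.01*np.sin(.1),-.13],.1))
"
```

```text
FR [ 0.5621 -0.4261  0.0209] [ 0.5624 -0.424   0.024 ]
NR [ 0.3916 -0.4432  0.0233] [ 0.3916 -0.4445  0.024 ]
len 0.17198568329127775 yaw 0.11966774420073958
ctr [ 0.47209782 -0.39350986  0.024     ]
(array([ 0.4598, -0.3264,  0.2986]), [array([-0.0044,  0.068 ,  0.1446]), array([-0.   , -0.001, -0.002])])
```

{"op": "drive_effector", "data": {
  "plan": {"increments":[[0.015,-0.06,0.7,0,0,0,-0.22],[0.015,-0.09,1.36,0.4,0,0,-0.22],[0.015,-0.09,1.36,1.5,0,0,-0.22],[0.015,-0.09,1.36,2.6,0,0,-0.22],[0.015,-0.09,1.36,3.8,0,0,-0.22]]}
}}

```text
clock: 14.95
position: [0.4626, -0.3945, 0.1073]
tool_rot: [3.141, -0.001, 0.121]
force: [1.9, -0.3, -5.5]
grip_width: 0.0208
finger_force: 72.3
```

{"op": "drive_effector", "data": {
  "plan": {"increments":[[0.015,0,0,0.2,0,0,0],[0.015,0,0,0.2,0,0,0]]}
}}

```text
clock: 15.2
position: [0.4622, -0.3956, 0.0995]
tool_rot: [3.141, -0.0, 0.119]
force: [0.2, -0.4, -5.2]
grip_width: 0.0206
finger_force: 72.2
```

```bash
python3 -c "
from h import *
print(totool([.462,-.3945,.048],.12))
c=bot.calibration('wrist');im=bot.grab_frame('wrist')
cv2.imwrite('pics/w6.png',im)"
```

```text
(array([ 0.4622, -0.3956,  0.0995]), [array([-0.0001, -0.0011,  0.0515]), array([ 0.001, -0.   , -0.001])])
```

View pics/w6.png

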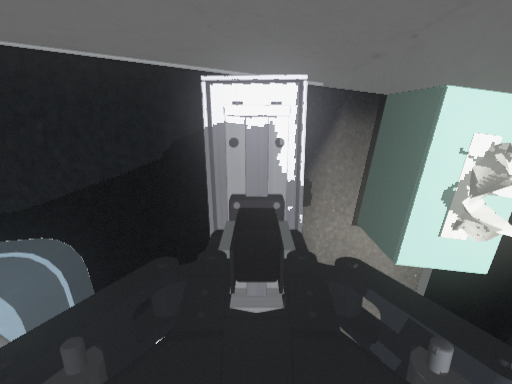

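The slide is centred over the tray: walls at columns 205 and 305, base from 225 to 290. I'll lower it gently.

{"op": "drive_effector", "data": {
  "plan": {"increments":[[0.015,0,-0.02,0.5,0,0,0],[0.015,0,-0.02,0.9,0,0,0],[0.015,0,-0.02,1.06,0,0,0],[0.015,0,-0.02,1.1,0,0,0],[0.015,0,-0.02,1.12,0,0,0]]}
}}

```text
clock: 15.88
position: [0.4617, -0.3949, 0.0429]
tool_rot: [3.141, -0.001, 0.119]
force: [-0.9, -0.0, -6.5]
grip_width: 0.0207
finger_force: 72.2
```

{"op": "drive_effector", "data": {
  "plan": {"increments":[[0.015,0,0,0.02,0,0,0],[0.015,0,0,0.04,0,0,0],[0.015,0,0,0.04,0,0,0]]}
}}

```text
clock: 16.25
position: [0.4616, -0.3946, 0.0406]
tool_rot: [3.141, -0.0, 0.119]
force: [-0.3, 0.7, 0.2]
grip_width: 0.0205
finger_force: 73.0
```

The weight is taken at z = 0.0406, as predicted. Release, rise and check.

To row units: 0.001 m is 0.02.

{"op": "drive_effector", "data": {
  "plan": {"increments":[[0.045,0,0,0.02,0,0,0],[0.045,0,0,0.02,0,0,0],[0.045,0,0,0.02,0,0,0]]},
  "grip_force": 30
}}

```text
clock: 16.62
position: [0.4615, -0.3946, 0.0394]
tool_rot: [3.141, -0.0, 0.119]
force: [-0.5, 0.1, 0.5]
grip_width: 0.0451
finger_force: 0.0
```

{"op": "drive_effector", "data": {
  "plan": {"increments":[[0.045,0,0,-0.6,0,0,0],[0.045,0,0,-1.6,0,0,0],[0.045,0,0,-2.8,0,0,0],[0.045,0,0,-4,0,0,0],[0.045,0,0,-4,0,0,0]]}
}}

```text
clock: 17.25
position: [0.4625, -0.3959, 0.2437]
tool_rot: [3.137, -0.005, 0.119]
force: [0.0, 0.0, -1.0]
grip_width: 0.0452
finger_force: 0.0
```

```bash
python3 -c "
from h import *
im=bot.grab_frame('wrist')[40:300,120:400];t=bot.grab_frame('top')[140:235,110:215]
cv2.imwrite('pics/v7.png',np.hstack([cv2.resize(im,(400,371)),cv2.resize(t,(400,371),interpolation=3)]))"
```

```text
(no output)
```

View pics/v7.png

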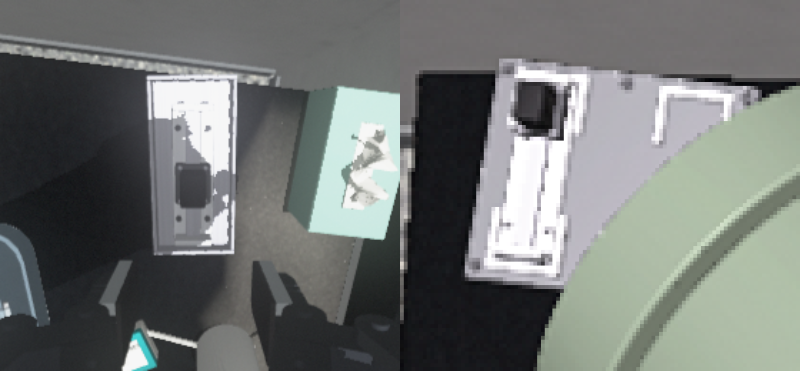

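The binding slide lies flat in the tray, around (193,165). The free slide sits in its nest with its carriage at the far end, around (537,105). Nothing touches the robot.

```bash
python3 -c "
from workcell import bot
print(bot.job_done())"
```

```text
the job is handed in; nothing more can be done
None
```

The job is handed in at about 17 s: the free-running slide is in its nest with its carriage at the far end, and the binding slide, stopped at about 31 mm, lies flat and right way up in the tray, released; the interface gave no verdict.

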